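# Uncap the air valve and open it

## Task

Open the air valve on the manifold: unscrew its big round cap anticlockwise, about two turns, until the thread lets go, without forcing it; lift it straight off and stand it gently, open end down, in the empty parts tray. Then turn the brass spindle that was under the cap until its narrow nose points along the outlet nozzle. Do not knock the things round about.

Things in the scene. Friction and masses are not known exactly. Their poses are not given: they have to be found in the camera images.
- valve: Fixed air-valve manifold. Origin: centre of the underside of its aluminium block (84 x 84 mm, 45 mm high); its z axis, up, is the valve axis. A brass outlet nozzle, 24 mm above the table, runs from the block's -x face to x = -92 mm. On +y a pipe leads to a black column (see regulator); on -y a plugged pipe ends at y = -99 mm.
- neck_top (a point): Top centre of the fixed steel neck on the valve block, 75 mm above the table. The neck carries an outside right-hand thread of 8 mm pitch, 51 mm over the thread, from 45 to 75 mm high; the spindle stands on it.
- regulator (a point): Top centre of the fixed black regulator column, 48 mm diameter, 150 mm tall, 150 mm from the valve axis on the valve's +y; a 38 mm gauge sticks out 17 mm from it towards +x.
- cap: Loose grey screw cap, 16-sided, 64 mm across flats (one faces the cap's +x), 62 mm high, 56 to 112 g, closed top. Origin: centre of its open lower rim, z up. Starts screwed on the neck, rim 46 mm above the table. Turning anticlockwise from above raises it 8 mm a turn; free after 1.75 turns (11 rad), then it must rise 60 mm more to clear the spindle. Turns easily and stays.
- tray: The empty parts tray, black plastic, fixed, open on top, 130 x 130 mm, 20 mm high, walls and floor 4 mm thick. Origin: centre of its underside, z up.
- used_tray: An identical fixed tray that already holds a brass coupling and a steel bush (up to 36 mm tall): not for the cap. Origin: centre of its underside.
- spindle (a joint): Angle of the brass spindle about the upright valve axis, rad. 0: its nose points along the outlet nozzle (the valve's -x). Positive: the nose is that far anticlockwise of it, seen from above. It starts at 0.9 to 2.7, so turn it clockwise. The stops at -0.5 and 3.0 are not the goal. Friction 0.08 N m; stays where left.
- spindle_top (a point): Top of the spindle on the valve axis, 100 mm above the table (under the cap at first). The spindle is an upright brass bar, 25 mm tall above the neck, 24 mm long, 14 mm thick between its two flats (grip it across these), with a nose 7 mm thick that makes one end longer (19.5 mm from the axis against 12 mm).
- spindle_nose (a point): Tip of the spindle's nose, at the top of the bar, 19.5 mm from the valve axis.
- outlet_tip (a point): Open end of the brass outlet nozzle, on its axis, 92 mm from the valve axis, 24 mm above the table.
- spray_can: Loose white can, 60 mm diameter, 160 mm tall, standing; a bystander. Origin: centre of its underside.
- jar: Loose glass jar with a dark lid, 60 mm diameter, 75 mm tall; a bystander. Origin: centre of its underside.
- wrench: Loose spanner lying on the table, a bystander.
- collar: Loose steel shaft collar, 34 mm diameter, 14 mm tall, on the table; a bystander.
- coupling: Brass coupling, 30 mm diameter, 36 mm tall, in the used tray; a bystander.
- bush: Steel bush, 36 mm diameter, 20 mm tall, in the used tray; a bystander.
- tin: Small round metal tin, 50 mm diameter, 30 mm tall; a loose bystander. Origin: centre of its underside.
- elbow: Steel pipe elbow standing on the table, 30 mm tall, 45 mm long; a loose bystander. Origin: under its upright leg.

How it is judged (in metres and radians):
On the way, in this order (a step that is already met when the one before it is completed fails the run):
1. the cap is unscrewed and lifted clear above the spindle (z of cap in the frame of valve above 0.105 m and angle between cap's own z axis and vertical below 0.5 rad), for 0.1 s.
2. the cap stands open end down in the empty tray, let go (x of cap in the frame of tray between -0.04 and 0.04 m and y of cap in the frame of tray between -0.04 and 0.04 m and z of cap in the frame of tray below 0.01 m and angle between cap's own z axis and vertical below 0.12 rad and contact force between the fingers and cap below 0.1 N), for 0.2 s.
3. the spindle's nose points along the outlet (value of joint spindle between -0.12 and 0.12 rad), for 0.2 s.
At the end, for the whole second after the job is handed in: The cap stands at rest in the empty tray, open end down on its floor (upright within 0.12 rad), and the spindle is at rest with its nose within 0.12 rad (7 degrees) of the outlet's direction (all of step 3 and x of cap in the frame of tray between -0.04 and 0.04 m and y of cap in the frame of tray between -0.04 and 0.04 m and z of cap in the frame of tray below 0.01 m and angle between cap's own z axis and vertical below 0.12 rad and linear speed of cap below 0.02 m/s and velocity of joint spindle between -0.05 and 0.05 rad/s); the robot touches nothing.
It fails at once if a bystander is pushed more than 30 mm (distance of any of spray_can, jar, wrench, collar, coupling, bush, tin, elbow from where it was at the start of the episode above 0.03 m).
It fails at once if the cap tips over (angle between cap's own z axis and vertical above 0.8 rad).
It fails at once if the cap is dropped or thrown (faster than 0.8 m/s while not held) (linear speed of cap above 0.8 m/s and contact force between the fingers and cap below 0.1 N).
It fails at once if the thread is forced: the cap is pulled or pushed hard on the neck (over 80 N) (contact force between cap and valve above 80 N).
It also fails if it takes over 72 s, if anything falls off the work surface, if the arm or the gripper's body presses on something with over 40 N, if the wrist force passes 120 N, or if a joint passes its speed limit or range.

## Robot

A 6-joint arm with a two-finger parallel gripper is mounted at the origin on the work surface. World frame = base frame: x ahead of the robot, y to its left, z up, the work surface at z = 0. Lengths are in m, angles in degrees, forces in N, time in s.
With the tool pointing down it reaches from about 0.4 to 0.825 m from the base axis. Payload 7 kg.
Tool frame: the origin (TCP) lies between the finger pads; the fingertips stand 25 mm ahead of it and the grasp point (between the pads) lies 6 mm ahead of it; z points along the fingers, y is the line along which they close (so a half turn about z gives the same grasp; the last joint's range is limited). The gripper opens to 88 mm and grips with 3 to 60 N. Pads are 19 mm wide; open, the fingers measure 130 mm over their backs; the gripper's body (78 mm by 193 mm) begins 47 mm behind the grasp point.
Start: joints at [-58.894, 20.546, 0.682, 0, -70.136, -16.507], TCP at [0.17, -0.653, 0.252] pointing down, gripper open.
Joint ranges: [-176.03, 176.03], [-82.01, 121.73], [-58.28, 71.71], [-173.87, 95.51], [-174.79, -0.11], [-173.66, 173.66]. Speed limits (degrees/s): [136.94, 136.94, 172.46, 180, 180, 180].

## Interface

Orientations are given as [roll, pitch, yaw] about the fixed x, y, z axes, in that order (R = Rz(yaw) Ry(pitch) Rx(roll)).
In Python, from plant import ctrl gives the robot as it stands.
- The arm moves only by the tool drive_effector, called after "Request:" as a command line: name --argument value ..., lists and objects as JSON in quotes. Schema: {"type":"object","properties":{"segments":{"type":"array","items":{"type":"number"},"minItems":5,"maxItems":40},"only":{"type":"string"},"quiet":{"type":"boolean"},"lines":{"type":"string"}},"required":["segments"],"additionalProperties":false}. segments is one flat list of numbers that holds 1 to 8 rows one after another, with no inner brackets; each row has 5 numbers: dx, dy, dz in m, then a turn about the tool's z in degrees, then the finger opening in m; each row is the pose to reach, as a shift and turn from the pose commanded when the call began, along the tool's axes at that moment; what a row does not reach only later rows make up. A row lasts 1/8 s, in which the tool goes at most 0.0625 m and 10.7 degrees, less where a joint would pass 70% of its speed; a pose out of reach is approached as far as the arm can. The fingers move at their own pace and stop on an object; the grip force is fixed at half the most. Time passes only in rows, so rows that do not move let the fingers close. The tool returns the time, the measured TCP pose, the force, the opening and the grip force at its end. only (a regular expression) keeps the lines of the reply that match it, lines (a string "A,B") keeps lines A to B, and quiet returns only ok. Input that does not fit is refused with a message, and nothing moves.
- ctrl.get_obs(): the state, without advancing time (a new reading comes with each control period).
- ctrl.snapshot(name): name is "scene" or "top" or "wrist"; returns a dict with "frame" (420x560x3 uint8, red, green, blue), "z_map" (420x560 float32, m along the optical axis (not along the pixel's ray), 0 where there is no reading), "fovy" (degrees; the focal length in pixels is half the picture's height over the tangent of half this angle, whatever the lens; pixels are square), "cx", "cy" (the principal point, pixels), "k1" (the pictures are not rectified: a ray, as slopes to the right and down, at radius r is drawn at 1 + k1 r^2 times it, then the intrinsics apply), "R" (3x3) and "t" (3): a world point X has camera coordinates R X + t; the wrist camera has in their place "T_tool_cam" (4x4, takes a point from camera to tool coordinates, whose origin is the TCP and whose axes are the flange's). Camera axes: x right, y down, z forward; pixel columns grow to the right and rows downward; lengths in m; the calibration is good to about 2 mm. A picture is of the moment at which its call begins: read the wrist's pose just before it.
- ctrl.close_job(): hands the job in; it is judged then, once.
The state is a dict: "clock": time; "joint_pos": joint angles; "qvel": joint speeds; "tau": joint torques, N m; "tool_pos": TCP position; "orientation": TCP orientation; "force": force on the tool from outside, world axes, zero at the start; "moment": the same for the moment, N m; "opening": finger opening in m; "gripper_force": force on a finger pad.
Only numpy, scipy, OpenCV 4.12 (cv2) and the standard library are available. Lean on these libraries where they do the work, as an engineer would, in place of code of your own. Each camera call takes 0.05 s, during which the arm holds its last target. There are 200 camera calls.

## Working session

There is one attempt and no reset: what is moved stays moved. The work goes in short steps, Python scripts to look and compute and a tool call to move; the robot and the scene stay as the last step left them, time stands still between calls to the robot, and variables do not carry over. Pictures are saved under pics/ and viewed, at most 10 in all, crops included, and the job is handed in when it is done.

```bash
ls; mkdir -p pics
```

Run:
```python
from plant import ctrl
import cv2,numpy as np
print(ctrl.get_obs())
for n in("scene","top"):
    s=ctrl.snapshot(n); cv2.imwrite(f"pics/{n}0.png",s["frame"][:,:,::-1]); np.save(f"pics/{n}0.npy",s,allow_pickle=True)
    print(n,{k:s[k] for k in s if k not in("frame","z_map")})
```

```text
pics
plant.py
{'clock': 0.0, 'joint_pos': array([-5.88938557e+01,  2.05917741e+01,  6.33146435e-01, -2.24838342e-02,
       -7.01363831e+01, -1.65075171e+01]), 'qvel': array([-0.00474528, -0.01760205,  0.0795592 , -0.09702998, -0.04225115,
       -0.00172425]), 'tau': array([-1.87415446e-05, -5.82722068e+01,  2.93061233e+01,  6.99689895e+00,
        6.94057730e-03, -1.61921876e-04]), 'tool_pos': array([ 0.17000811, -0.65276075,  0.25060664]), 'orientation': array([ 1.79902899e+02, -6.73450503e-03, -1.65409024e+02]), 'force': array([ 0.1189143 ,  0.31028333, -0.0157574 ]), 'moment': array([ 0.01390856, -0.02446774, -0.01133444]), 'gripper_force': 0.0, 'opening': 0.08716959695666346}
scene {'fovy': 54.39147507261249, 'cx': 276.8967640650815, 'cy': 208.52274641038142, 'k1': 0.04261295632826154, 'R': array([[ 0.35352151,  0.9354044 , -0.00641484],
       [ 0.57207002, -0.22162054, -0.78969629],
       [-0.74010705,  0.27550489, -0.61346444]]), 't': array([-0.19122835, -0.21394753,  1.50675909])}
top {'fovy': 43.245664617866794, 'cx': 280.65985677944855, 'cy': 203.45738131574163, 'k1': 0.004978874396241851, 'R': array([[ 0.01312255, -0.99984693,  0.01157217],
       [-0.99237118, -0.01444152, -0.12243729],
       [ 0.12258567, -0.0098772 , -0.99240878]]), 't': array([-0.01020234,  0.55821751,  1.10295735])}
```

View pics/scene0.png

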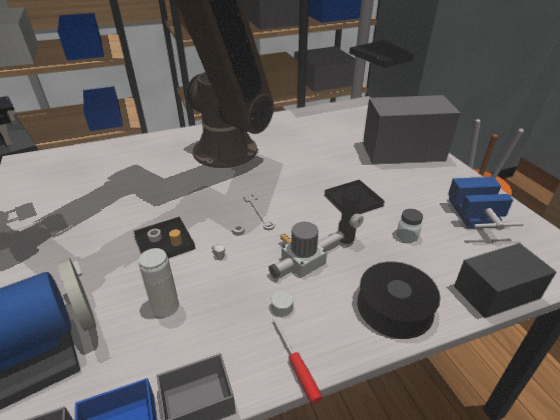

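View pics/top0.png

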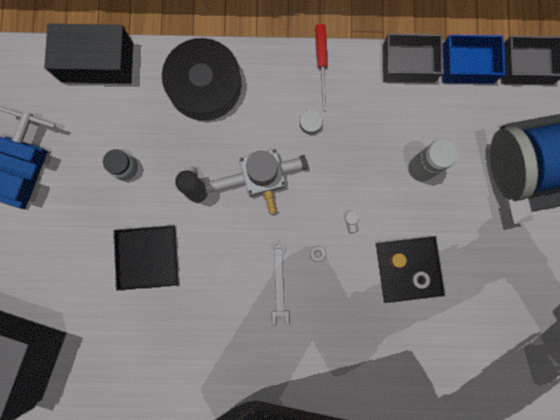

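The scene view has the cap at about (304,238), the regulator at (348,220), the empty tray at (354,197) and the used tray at (164,240). In the top view the cap is at (262,168), the regulator at (190,186), the outlet tip at (272,212), the empty tray at (147,258) and the used tray at (410,268).

Create h.py:
```python
import numpy as np,cv2
from scipy.spatial.transform import Rotation as Ro
def K(s):
    f=210/np.tan(np.radians(s["fovy"])/2); return np.array([[f,0,s["cx"]],[0,f,s["cy"]],[0,0,1]])
def cam(s,ob=None):
    "camera->world R,t"
    if "R" in s: return s["R"].T,-s["R"].T@s["t"]
    T=s["T_tool_cam"]; A=Ro.from_euler("xyz",ob["orientation"],degrees=True).as_matrix()
    return A@T[:3,:3],A@T[:3,3]+ob["tool_pos"]
def cloud(s,ob=None):
    v,u=np.mgrid[0:420,0:560]; p=np.stack([u,v],-1).reshape(-1,1,2).astype(float)
    n=cv2.undistortPoints(p,K(s),np.array([s["k1"],0,0,0,0.]))[:,0]
    z=s["z_map"].reshape(-1,1); R,t=cam(s,ob)
    W=(np.c_[n,np.ones(len(n))]*z)@R.T+t; W[z[:,0]==0]=np.nan
    return W.reshape(420,560,3)
```

Create m.py:
```python
from h import *
def rep(l,P):
    if len(P)<5: print(l,len(P));return
    r=cv2.minAreaRect(P[:,:2].astype(np.float32)*1000); c,rad=cv2.minEnclosingCircle(P[:,:2].astype(np.float32)*1000)
    print(l,len(P),"z",np.round(np.median(P[:,2]),4),"rect",np.round(r[0],1),np.round(r[1],1),round(r[2],1),"circ",np.round(c,1),round(rad,1))
for n in("top","scene"):
    s=np.load(f"pics/{n}0.npy",allow_pickle=True).item(); W=cloud(s)
    box={"top":dict(cap=(262,168),reg=(190,186),outl=(272,210),tray=(147,258),used=(410,268),plug=(303,163)),"scene":dict(cap=(304,232),reg=(350,200),outl=(286,239),tray=(354,197),used=(164,240),plug=(276,270))}[n]
    for k,(u,v) in box.items(): print(n,k,np.round(W[v,u],4))
    if n=="top": c0=W[168,262];t0=W[258,147];g0=W[186,190];o0=W[200,268]
    near=lambda c,r:np.hypot(W[...,0]-c[0],W[...,1]-c[1])<r
    Z=W[...,2]
    rep("cap",W[near(c0,.05)&(Z>.1)&(Z<.12)]); rep("reg",W[near(g0,.06)&(Z>.14)&(Z<.16)])
    rep("tray",W[near(t0,.11)&(Z>.012)&(Z<.03)]);rep("block",W[near(c0,.062)&(Z>.038)&(Z<.05)])
    hsv=cv2.cvtColor(s["frame"],cv2.COLOR_RGB2HSV)
    rep("brass",W[near(o0,.06)&(hsv[...,1]>110)&(hsv[...,0]>8)&(hsv[...,0]<32)&(Z>.02)])
    print(np.round(np.nanmedian(Z[near(t0,.03)]),4), "table",np.round(np.nanmedian(Z[near(c0+[-.15,-.05,0],.03)]),4))
```

```bash
python3 m.py
```

```text
top cap [0.6213 0.037  0.1061]
top reg [0.5759 0.1746 0.1472]
top outl [0.5434 0.0159 0.0391]
top tray [0.4386 0.2856 0.004 ]
top used [ 0.4246 -0.2866  0.0024]
top plug [ 0.646  -0.0494  0.0414]
cap 791 z 0.1074 rect [626.1  38.8] [63.9 63.8] 73.8 circ [626.5  38.9] 32.7
reg 427 z 0.1485 rect [585.4 182.5] [43.8 44.2] 49.1 circ [585.1 183.1] 23.1
tray 534 z 0.0187 rect [440.  287.8] [129.8 131.5] 5.3 circ [440.3 287.3] 90.7
block 621 z 0.0442 rect [626.   36.4] [109.1 102.6] 85.5 circ [627.   36.9] 58.7
brass 155 z 0.0313 rect [562.2  19.7] [49.8 17.8] 20.0 circ [561.5  21.6] 24.9
0.0031 table -0.0
scene cap [0.6354 0.0345 0.1085]
scene reg [0.6043 0.1713 0.1456]
scene outl [0.5626 0.0177 0.03  ]
scene tray [0.6027 0.1828 0.1507]
scene used [ 0.4206 -0.2825  0.0047]
scene plug [ 0.661  -0.0475  0.0341]
cap 417 z 0.1078 rect [627.5  38.1] [63.4 63.2] 61.4 circ [626.6  37.8] 33.3
reg 191 z 0.1486 rect [589.1 182.3] [45.  43.4] 60.8 circ [587.6 182. ] 23.7
tray 293 z 0.0174 rect [441.2 288.1] [134.2 135.3] 5.9 circ [440.8 287.6] 92.0
block 408 z 0.0449 rect [639.4  36.2] [108.4  84.5] 78.5 circ [629.5  38.2] 59.9
brass 53 z 0.0316 rect [581.   16.9] [16.5 78.6] 88.4 circ [580.9  13.9] 39.6
0.0034 table 0.0009
```

Both views agree: cap centre (0.6265, 0.0385) with its top at 0.108, and tray (0.4405, 0.288). The regulator is at (0.587, 0.1825), 149 mm from the valve axis as it should be, so the valve's yaw is about 15.3°. I'll move above the cap next.

Create to.py:
```python
import sys
from h import *
from plant import ctrl
x,y,z,yaw=map(float,sys.argv[1:5]); o=ctrl.get_obs()
A=Ro.from_euler("xyz",o["orientation"],degrees=True).as_matrix()
print("shift",np.round(A.T@(np.array([x,y,z])-o["tool_pos"]),4),"turn",round(-((yaw-o["orientation"][2]+180)%360-180),2),"j",np.round(o["joint_pos"],1),"t",o["clock"])
```

```text
(no output)
```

Request:
drive_effector --segments '[-0.044,0.04,0,5,0.088,-0.088,0.08,0,10,0.088,-0.132,0.119,0,15,0.088,-0.176,0.158,0,20,0.088,-0.22,0.198,0,25,0.088,-0.264,0.238,0,31,0.088,-0.308,0.277,0,31,0.088,-0.352,0.316,0,31,0.088]'

```text
clock: 1.1
tool_pos: [0.4317, -0.2568, 0.2516]
orientation: [180.0, 0.0, 163.6]
force: [1.4, -0.5, 0.1]
opening: 0.0875
gripper_force: 0.0
```

```bash
python3 to.py 0.6265 0.0385 0.25 163.5
```

```text
shift [-0.1035  0.3383  0.0016] turn 0.1 j [ -8.3   4.1 -20.6  -0.  -65.2 -98.1] t 1.1
```

Request:
drive_effector --segments '[-0.017,0.056,0,0,0.088,-0.034,0.112,0,0,0.088,-0.051,0.168,0,0,0.088,-0.068,0.224,0,0,0.088,-0.085,0.28,0,0,0.088,-0.1035,0.3383,0.0016,0,0.088,-0.1035,0.3383,0.0016,0,0.088,-0.1035,0.3383,0.0016,0,0.088]'

```text
clock: 2.1
tool_pos: [0.6255, 0.0368, 0.2491]
orientation: [-179.9, -0.1, 163.6]
force: [0.3, 0.5, 1.1]
opening: 0.0875
gripper_force: 0.0
```

Create wr.py:
```python
import sys
from h import *
from plant import ctrl
def wrist(name):
    o=ctrl.get_obs(); s=ctrl.snapshot("wrist"); cv2.imwrite(f"pics/{name}.png",s["frame"][:,:,::-1]); s["ob"]=o; np.save(f"pics/{name}.npy",s,allow_pickle=True)
    return o,s,cloud(s,o)
```

Run:
```python
from wr import *
o,s,W=wrist("w1"); print(o["tool_pos"],o["orientation"])
Z=W[...,2]; m=(np.hypot(W[...,0]-.6265,W[...,1]-.0385)<.06)&(Z>.1)&(Z<.12)
P=W[m]; print(m.sum(),np.median(P[:,2]),cv2.minEnclosingCircle(P[:,:2].astype(np.float32)),cv2.minAreaRect(P[:,:2].astype(np.float32)*1000))
print(s["T_tool_cam"])
# flats: support width against direction
c=np.array(cv2.minEnclosingCircle(P[:,:2].astype(np.float32))[0])
a=np.radians(np.arange(0,180,1.5)); w=np.ptp((P[:,:2]-c)@np.c_[np.cos(a),np.sin(a)].T,axis=0).reshape(-1,15).mean(0)
print(dict(zip(np.arange(0,22.5,1.5),np.round(w*1000,2))))
```

```bash
python3 to.py 0.6265 0.0385 0.25 163.5
```

```text
[0.62552478 0.03682959 0.24913449] [-1.79949486e+02 -7.90091984e-02  1.63639194e+02]
4868 0.10882928537289713 ((0.6265403628349304, 0.03834639489650726), 0.03294285014271736) ((626.4204711914062, 38.360572814941406), (64.03650665283203, 64.51844024658203), 77.70728302001953)
[[ 8.95049579e-04 -9.53381019e-01 -3.01767843e-01  8.14465912e-02]
 [ 9.99999481e-01  9.99904886e-04 -1.93000103e-04 -6.59720855e-04]
 [ 4.85741776e-04 -3.01767514e-01  9.53381420e-01 -1.34085138e-01]
 [ 0.00000000e+00  0.00000000e+00  0.00000000e+00  1.00000000e+00]]
{np.float64(0.0): np.float64(65.11), np.float64(1.5): np.float64(65.08), np.float64(3.0): np.float64(65.02), np.float64(4.5): np.float64(64.94), np.float64(6.0): np.float64(64.84), np.float64(7.5): np.float64(64.71), np.float64(9.0): np.float64(64.57), np.float64(10.5): np.float64(64.47), np.float64(12.0): np.float64(64.46), np.float64(13.5): np.float64(64.55), np.float64(15.0): np.float64(64.69), np.float64(16.5): np.float64(64.81), np.float64(18.0): np.float64(64.94), np.float64(19.5): np.float64(65.03), np.float64(21.0): np.float64(65.09)}
shift [-0.0004  0.0025 -0.0004] turn 0.09 j [  21.1   16.1   -5.9   -0.   -68.  -127.5] t 2.15
```

View pics/w1.png

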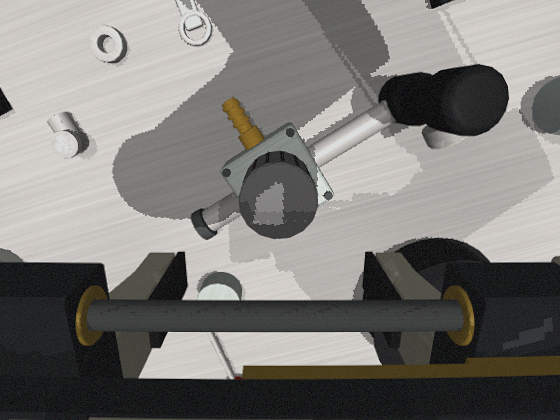

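The wrist picture shows the cap at about (278,200), the nozzle at (240,120), the regulator at (470,100), and both fingers open and clear. The cap's centre is (0.6265, 0.0384) and its top is at 0.1088, matching the other views; the flats face 11.4° + 22.5°k. I'll turn to yaw 168.9° and descend.

Request:
drive_effector --segments '[0,0.0025,0.03,-5,0.088,0,0.0025,0.06,-5.3,0.088,0,0.0025,0.09,-5.3,0.088,0,0.0025,0.10,-5.3,0.088,0,0.0025,0.10,-5.3,0.088,0,0.0025,0.10,-5.3,0.088]'

```text
clock: 2.9
tool_pos: [0.6273, 0.0389, 0.1515]
orientation: [180.0, 0.1, 168.9]
force: [0.1, 0.4, 0.5]
opening: 0.0875
gripper_force: 0.0
```

```bash
python3 to.py 0.6265 0.0384 0.096 168.9
```

```text
shift [ 0.0008 -0.0007  0.0555] turn -0.01 j [  21.3   20.6  -13.1    0.   -56.2 -122.5] t 2.9
```

Request:
drive_effector --segments '[0.0006,-0.0005,0.03,0,0.088,0.0006,-0.0005,0.05,0,0.088,0.0006,-0.0005,0.0555,0,0.088,0.0006,-0.0005,0.0555,0,0.088]'

```text
clock: 3.4
tool_pos: [0.6265, 0.0388, 0.0953]
orientation: [180.0, 0.1, 168.9]
force: [0.3, 0.4, 0.7]
opening: 0.0875
gripper_force: 0.0
```

```bash
python3 to.py 0.6265 0.0384 0.096 168.9
```

```text
shift [-0.0001 -0.0003 -0.0007] turn 0.01 j [  21.3   23.9  -16.4    0.   -49.6 -122.4] t 3.4
```

Request:
drive_effector --segments '[0,0,0,0,0.07,0,0,0,0,0.06,0,0,0,0,0.055,0,0,0,0,0.055,0,0,0,0,0.055]'

```text
clock: 4.03
tool_pos: [0.6261, 0.0386, 0.0948]
orientation: [180.0, 0.0, 168.9]
force: [-0.8, -1.1, 4.4]
opening: 0.064
gripper_force: 30.0
```

```bash
python3 to.py 0.6265 0.0384 0.096 168.9
```

```text
shift [-0.0004 -0.0002 -0.0012] turn 0.0 j [  21.3   24.   -16.5    0.   -49.5 -122.4] t 4.025
```

Gripped at 64.0 mm with 30 N, on the flats. First I'll try a short turn.

Request:
drive_effector --segments '[0,0,-0.0002,-10,0.055,0,0,-0.0004,-20,0.055,0,0,-0.0007,-30,0.055,0,0,-0.0009,-40,0.055]'

```text
clock: 4.53
tool_pos: [0.6264, 0.0389, 0.0958]
orientation: [-180.0, 0.1, -150.8]
force: [-0.0, -0.8, 2.8]
opening: 0.064
gripper_force: 30.0
```

```bash
python3 -c "
from plant import ctrl;o=ctrl.get_obs();print(o['moment'])"
```

```text
[-0.00224439  0.0256447  -0.12604112]
```

Request:
drive_effector --segments '[0,0,-0.0002,-10,0.055,0,0,-0.0004,-20,0.055,0,0,-0.0007,-30,0.055,0,0,-0.0009,-40,0.055,0,0,-0.0011,-50,0.055,0,0,-0.0013,-60,0.055,0,0,-0.0016,-70,0.055,0,0,-0.0018,-80,0.055]'

```text
clock: 5.52
tool_pos: [0.6264, 0.0389, 0.0976]
orientation: [-179.9, -0.0, -70.8]
force: [0.1, 1.1, 2.9]
opening: 0.064
gripper_force: 30.0
```

Request:
drive_effector --segments '[0,0,-0.0002,-10,0.055,0,0,-0.0004,-20,0.055,0,0,-0.0007,-30,0.055,0,0,-0.0009,-40,0.055,0,0,-0.0011,-50,0.055,0,0,-0.0013,-60,0.055,0,0,-0.0016,-70,0.055,0,0,-0.0018,-80,0.055]'

```text
clock: 6.52
tool_pos: [0.6264, 0.0389, 0.0994]
orientation: [-180.0, -0.1, 9.2]
force: [0.5, 0.1, 3.5]
opening: 0.0644
gripper_force: 30.0
```

Request:
drive_effector --segments '[0,0,-0.0002,-10,0.055,0,0,-0.0004,-20,0.055,0,0,-0.0005,-25,0.055,0,0,-0.0005,-25,0.055]'

```text
clock: 7.02
tool_pos: [0.6264, 0.0387, 0.0999]
orientation: [180.0, -0.0, 33.9]
force: [-0.1, -0.6, 3.5]
opening: 0.0635
gripper_force: 30.0
```

Request:
drive_effector --segments '[0,0,0,0,0.08,0,0,0,0,0.08,0,0,0,10,0.08,0,0,0,20,0.08,0,0,0,30,0.08,0,0,0,40,0.08,0,0,0,50,0.08,0,0,0,60,0.08]'

```text
clock: 8.02
tool_pos: [0.6256, 0.0386, 0.0991]
orientation: [180.0, 0.0, -26.5]
force: [0.2, 0.8, 0.1]
opening: 0.0799
gripper_force: 0.0
```

Request:
drive_effector --segments '[0,0,0,10.5,0.08,0,0,0,21,0.08,0,0,0,31.5,0.08,0,0,0,42,0.08,0,0,0,52.5,0.08,0,0,0,63,0.08,0,0,0,73.5,0.08,0,0,0,84,0.08]'

```text
clock: 9.02
tool_pos: [0.6256, 0.0386, 0.0991]
orientation: [180.0, -0.0, -110.5]
force: [0.1, 1.2, 0.2]
opening: 0.0801
gripper_force: 0.0
```

Request:
drive_effector --segments '[0,0,0,10.5,0.08,0,0,0,21,0.08,0,0,0,31.5,0.08,0,0,0,42,0.08,0,0,0,52.5,0.08,0,0,0,63,0.08,0,0,0,73.5,0.08,0,0,0,81,0.08]'

```text
clock: 10.02
tool_pos: [0.6256, 0.0386, 0.0991]
orientation: [-180.0, -0.0, 168.5]
force: [-0.1, 0.1, 0.9]
opening: 0.08
gripper_force: 0.0
```

Request:
drive_effector --segments '[0,0,0,0,0.06,0,0,0,0,0.055,0,0,0,0,0.055,0,0,0,0,0.055]'

```text
clock: 10.52
tool_pos: [0.6258, 0.0386, 0.0994]
orientation: [-180.0, -0.0, 168.9]
force: [0.7, -0.3, -0.6]
opening: 0.0639
gripper_force: 30.0
```

```bash
python3 to.py 0.6264 0.0387 0.1 168.9
```

```text
shift [-0.0005  0.0002 -0.0006] turn 0.04 j [  21.3   23.7  -16.2   -0.   -50.1 -122.4] t 10.525
```

Stroke 2, then the return.

Request:
drive_effector --segments '[0,0,-0.0002,-10,0.055,0,0,-0.0004,-20,0.055,0,0,-0.0007,-30,0.055,0,0,-0.0009,-40,0.055,0,0,-0.0011,-50,0.055,0,0,-0.0013,-60,0.055,0,0,-0.0016,-70,0.055,0,0,-0.0018,-80,0.055]'

```text
clock: 11.52
tool_pos: [0.6258, 0.0387, 0.1012]
orientation: [180.0, -0.0, -110.7]
force: [-0.1, 0.2, -1.0]
opening: 0.064
gripper_force: 30.0
```

Request:
drive_effector --segments '[0,0,-0.0002,-10,0.055,0,0,-0.0004,-20,0.055,0,0,-0.0007,-30,0.055,0,0,-0.0009,-40,0.055,0,0,-0.0011,-50,0.055,0,0,-0.0013,-60,0.055,0,0,-0.0016,-70,0.055,0,0,-0.0018,-80,0.055]'

```text
clock: 12.52
tool_pos: [0.6259, 0.0387, 0.103]
orientation: [-180.0, 0.0, -30.7]
force: [0.2, -0.2, -0.8]
opening: 0.0637
gripper_force: 30.0
```

Request:
drive_effector --segments '[0,0,-0.0002,-10,0.055,0,0,-0.0004,-20,0.055,0,0,-0.0007,-30,0.055,0,0,-0.0009,-40,0.055,0,0,-0.0011,-50,0.055,0,0,-0.0013,-60,0.055,0,0,-0.0014,-65,0.055,0,0,-0.0014,-65,0.055]'

```text
clock: 13.52
tool_pos: [0.6258, 0.0387, 0.1044]
orientation: [-180.0, 0.0, 33.9]
force: [-0.1, 0.1, -0.3]
opening: 0.0635
gripper_force: 30.0
```

Request:
drive_effector --segments '[0,0,0,0,0.08,0,0,0,0,0.08,0,0,0,10,0.08,0,0,0,20,0.08,0,0,0,30,0.08,0,0,0,40,0.08,0,0,0,50,0.08,0,0,0,60,0.08]'

```text
clock: 14.52
tool_pos: [0.626, 0.0386, 0.1045]
orientation: [-180.0, -0.0, -26.5]
force: [-0.9, 0.9, -0.3]
opening: 0.0801
gripper_force: 0.0
```

Request:
drive_effector --segments '[0,0,0,10.5,0.08,0,0,0,21,0.08,0,0,0,31.5,0.08,0,0,0,42,0.08,0,0,0,52.5,0.08,0,0,0,63,0.08,0,0,0,73.5,0.08,0,0,0,84,0.08]'

```text
clock: 15.52
tool_pos: [0.626, 0.0387, 0.1045]
orientation: [-180.0, 0.0, -110.5]
force: [0.6, -0.8, -0.4]
opening: 0.0801
gripper_force: 0.0
```

Request:
drive_effector --segments '[0,0,0,10.5,0.08,0,0,0,21,0.08,0,0,0,31.5,0.08,0,0,0,42,0.08,0,0,0,52.5,0.08,0,0,0,63,0.08,0,0,0,73.5,0.08,0,0,0,81,0.08]'

```text
clock: 16.52
tool_pos: [0.626, 0.0387, 0.1045]
orientation: [180.0, 0.0, 168.6]
force: [-0.9, 0.4, -0.2]
opening: 0.0799
gripper_force: 0.0
```

Request:
drive_effector --segments '[0,0,0,0,0.06,0,0,0,0,0.055,0,0,0,0,0.055,0,0,0,0,0.055]'

```text
clock: 17.02
tool_pos: [0.6259, 0.0386, 0.1045]
orientation: [-180.0, 0.0, 168.9]
force: [-0.9, -0.3, 0.7]
opening: 0.064
gripper_force: 30.0
```

```bash
python3 to.py 0.6264 0.0387 0.1 168.9
```

```text
shift [-0.0004  0.0002  0.0045] turn 0.05 j [  21.3   23.3  -16.     0.   -50.7 -122.4] t 17.025
```

Now stroke 3: another 215°, 665° in total.

Request:
drive_effector --segments '[0,0,-0.0002,-10,0.055,0,0,-0.0004,-20,0.055,0,0,-0.0007,-30,0.055,0,0,-0.0009,-40,0.055,0,0,-0.0011,-50,0.055,0,0,-0.0013,-60,0.055,0,0,-0.0016,-70,0.055,0,0,-0.0018,-80,0.055]'

```text
clock: 18.02
tool_pos: [0.6261, 0.0388, 0.1063]
orientation: [-180.0, 0.0, -110.7]
force: [0.7, 0.1, 0.7]
opening: 0.0638
gripper_force: 30.0
```

Request:
drive_effector --segments '[0,0,-0.0002,-10,0.055,0,0,-0.0004,-20,0.055,0,0,-0.0007,-30,0.055,0,0,-0.0009,-40,0.055,0,0,-0.0011,-50,0.055,0,0,-0.0013,-60,0.055,0,0,-0.0016,-70,0.055,0,0,-0.0018,-80,0.055]'

```text
clock: 19.02
tool_pos: [0.6261, 0.0388, 0.1081]
orientation: [-180.0, -0.0, -30.7]
force: [0.5, 0.5, 1.3]
opening: 0.0641
gripper_force: 30.0
```

Request:
drive_effector --segments '[0,0,-0.0002,-10,0.055,0,0,-0.0004,-20,0.055,0,0,-0.0007,-30,0.055,0,0,-0.0009,-40,0.055,0,0,-0.0011,-50,0.055,0,0,-0.0012,-55,0.055]'

```text
clock: 19.77
tool_pos: [0.626, 0.0388, 0.1093]
orientation: [-180.0, -0.0, 24.2]
force: [-0.7, 0.4, 1.0]
opening: 0.0638
gripper_force: 30.0
```

Request:
drive_effector --segments '[0,0,-0.001,0,0.055,0,0,-0.002,0,0.055,0,0,-0.002,0,0.055]'

```text
clock: 20.15
tool_pos: [0.6259, 0.0387, 0.1113]
orientation: [-180.0, 0.0, 23.8]
force: [0.0, 0.5, -0.4]
opening: 0.0639
gripper_force: 30.0
```

It is free: the 2 mm pull met no resistance. Lifting straight up.

Request:
drive_effector --segments '[0,0,-0.01,0,0.055,0,0,-0.025,0,0.055,0,0,-0.045,0,0.055,0,0,-0.065,0,0.055,0,0,-0.085,0,0.055,0,0,-0.105,0,0.055,0,0,-0.12,0,0.055,0,0,-0.125,0,0.055]'

```text
clock: 21.15
tool_pos: [0.6263, 0.0388, 0.2379]
orientation: [180.0, -0.1, 23.9]
force: [-0.2, -0.7, -1.5]
opening: 0.0635
gripper_force: 30.0
```

```bash
python3 to.py 0.4405 0.288 0.236 23.8
```

Run:
```python
from wr import *
o,s,W=wrist("w2")
```

```text
shift [-0.0689 -0.3031  0.0017] turn 0.1 j [ 21.3  16.6  -6.9   0.  -66.4  92.6] t 21.15
```

View pics/w2.png

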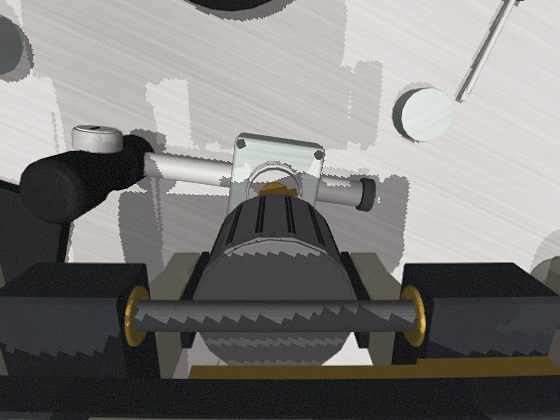

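The cap is held upright between the fingers at (275,280), with the neck (275,175) and the brass spindle showing behind it. I'll carry it over the tray and take spindle pictures from the top camera on the way.

Request:
drive_effector --segments '[-0.006,-0.025,0,0,0.055,-0.016,-0.07,0,0,0.055,-0.028,-0.125,0,0,0.055,-0.041,-0.18,0,0,0.055,-0.053,-0.235,0,0,0.055,-0.063,-0.28,0,0,0.055,-0.068,-0.298,0,0,0.055,-0.069,-0.303,0,0,0.055]'

```text
clock: 22.2
tool_pos: [0.4394, 0.2882, 0.2359]
orientation: [180.0, 0.0, 24.0]
force: [0.5, 0.2, -1.6]
opening: 0.0637
gripper_force: 30.0
```

```bash
python3 to.py 0.4405 0.288 0.06 23.8
```

Run:
```python
from h import *
from plant import ctrl
s=ctrl.snapshot("top"); W=cloud(s); np.save("pics/top1.npy",s,allow_pickle=True)
Z=W[...,2]; m=(np.hypot(W[...,0]-.6265,W[...,1]-.0385)<.03)&(Z>.09)&(Z<.11)
P=W[m]; print(m.sum(), np.median(P[:,2]),np.round(P[:,:2].mean(0),4),cv2.minAreaRect(P[:,:2].astype(np.float32)*1000))
cv2.imwrite("pics/top1c.png",cv2.resize(s["frame"][110:230,200:340,::-1],None,fx=4,fy=4))
```

```text
shift [0.0011 0.0006 0.1759] turn 0.19 j [ 54.7   7.1 -19.4  -0.  -63.5  59.3] t 22.2
102 0.0987314277904685 [0.6267 0.0371] ((628.1770629882812, 35.79828643798828), (14.360187530517578, 31.238492965698242), 33.863372802734375)
```

View pics/top1c.png

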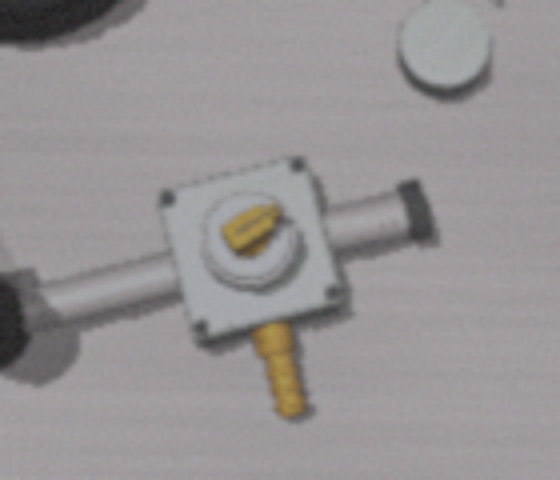

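The spindle's nose points to the upper right in this crop, from (225,235) to (278,212). From the cloud its axis is at −56°, so the spindle is at +108.6° (1.90 rad). The measured 31.2 × 14.4 mm and top height of 0.0987 fit the text. Lowering the cap now.

Request:
drive_effector --segments '[0.001,0,0.02,0,0.055,0.001,0,0.06,0,0.055,0.001,0,0.1,0,0.055,0.001,0,0.135,0,0.055,0.001,0,0.16,0,0.055,0.001,0,0.17,0,0.055,0.001,0,0.175,0,0.055,0.001,0,0.175,0,0.055]'

```text
clock: 23.25
tool_pos: [0.4415, 0.2882, 0.0617]
orientation: [-180.0, -0.0, 23.9]
force: [-0.3, -0.7, -0.3]
opening: 0.064
gripper_force: 30.0
```

Request:
drive_effector --segments '[0,0,0.002,0,0.055,0,0,0.004,0,0.055,0,0,0.005,0,0.055,0,0,0.006,0,0.055,0,0,0.006,0,0.055]'

```text
clock: 23.88
tool_pos: [0.441, 0.2882, 0.0552]
orientation: [180.0, 0.0, 23.9]
force: [-0.1, -0.2, -1.1]
opening: 0.0638
gripper_force: 30.0
```

Request:
drive_effector --segments '[0,0,0.001,0,0.055,0,0,0.002,0,0.055,0,0,0.002,0,0.055]'

```text
clock: 24.25
tool_pos: [0.441, 0.2881, 0.0532]
orientation: [180.0, 0.0, 23.9]
force: [0.2, 0.4, -1.1]
opening: 0.0639
gripper_force: 30.0
```

Request:
drive_effector --segments '[0,0,0.0007,0,0.055,0,0,0.0007,0,0.055]'

```text
clock: 24.5
tool_pos: [0.4411, 0.2882, 0.0527]
orientation: [-180.0, -0.0, 23.9]
force: [-0.4, 0.4, 0.8]
opening: 0.064
gripper_force: 30.0
```

Request:
drive_effector --segments '[0,0,0.0004,0,0.055,0,0,0.0004,0,0.055,0,0,0.0004,0,0.07,0,0,0.0004,0,0.085,0,0,0.0004,0,0.085]'

```text
clock: 25.12
tool_pos: [0.441, 0.2881, 0.052]
orientation: [180.0, 0.0, 23.9]
force: [0.9, -0.4, 0.1]
opening: 0.0828
gripper_force: 0.0
```

Request:
drive_effector --segments '[0,0,-0.01,0,0.085,0,0,-0.03,0,0.085,0,0,-0.06,0,0.085,0,0,-0.1,0,0.085,0,0,-0.14,0,0.085,0,0,-0.165,0,0.085,0,0,-0.175,0,0.085,0,0,-0.175,0,0.085]'

```text
clock: 26.12
tool_pos: [0.441, 0.2882, 0.2275]
orientation: [-180.0, -0.0, 23.9]
force: [0.1, 0.3, -0.1]
opening: 0.0853
gripper_force: 0.0
```

Run:
```python
from h import *
from plant import ctrl
s=ctrl.snapshot("scene"); W=cloud(s); Z=W[...,2]
m=(np.hypot(W[...,0]-.441,W[...,1]-.288)<.05)&(Z>.05)&(Z<.08); P=W[m]
print(m.sum(),np.percentile(P[:,2],[5,50,95]),cv2.minEnclosingCircle(P[P[:,2]>.06][:,:2].astype(np.float32)))
cv2.imwrite("pics/s1.png",cv2.resize(s["frame"][140:290,240:440,::-1],None,fx=3,fy=3))
```

```bash
python3 to.py 0.6266 0.0384 0.22 123.9
```

```text
282 [0.05643758 0.06554654 0.06792225] ((0.4422818720340729, 0.2870255410671234), 0.0349082313477993)
shift [0.069  0.3034 0.0065] turn -100.01 j [ 54.5   7.6 -20.   -0.  -62.4  59.4] t 26.175
```

View pics/s1.png

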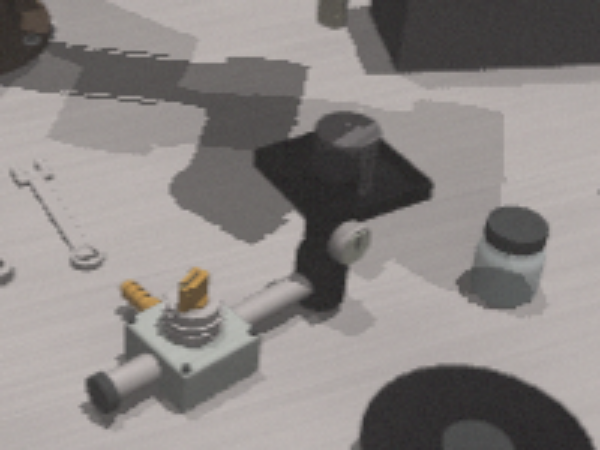

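The cap stands upright in the tray at (350,150) in the crop; its top measures 0.0655, which is the 62 mm cap on the 4 mm floor. The spindle is at (193,290), and nothing else has moved. Going above the spindle with yaw −56.1°.

Request:
drive_effector --segments '[0.006,0.025,0,10,0.08,0.016,0.07,0,20,0.08,0.028,0.125,0,30,0.08,0.041,0.18,0,40,0.08,0.053,0.235,0,50,0.08,0.063,0.28,0,60,0.06,0.068,0.3,0.006,70,0.05,0.069,0.3034,0.0065,80,0.05]'

```text
clock: 27.18
tool_pos: [0.6267, 0.0369, 0.2176]
orientation: [179.8, 0.1, -56.6]
force: [-0.1, 1.1, -0.7]
opening: 0.0557
gripper_force: 0.0
```

Request:
drive_effector --segments '[0,0,0,0,0.05,0,0,0,0,0.05]'

```text
clock: 27.42
tool_pos: [0.6266, 0.0389, 0.2198]
orientation: [179.9, 0.0, -55.9]
force: [0.1, 0.0, 1.0]
opening: 0.0498
gripper_force: 0.0
```

Run:
```python
from wr import *
o,s,W=wrist("w3")
Z=W[...,2]; m=(np.hypot(W[...,0]-.6265,W[...,1]-.0385)<.03)&(Z>.092)&(Z<.108)
P=W[m]; Q=P[:,:2]*1000; r=cv2.minAreaRect(Q.astype(np.float32)); print(m.sum(),np.median(P[:,2]),Q.mean(0),r)
v,u=np.where(m);print(u.min(),u.max(),v.min(),v.max())
x=(Q-[626.5,38.4])
for a in range(-64,-47,2):
    e=np.radians(a); l=x@[np.cos(e),np.sin(e)]; t=x@[-np.sin(e),np.cos(e)]
    b=(l>-9)&(l<5); print(a,"long",l.min().round(1),l.max().round(1),"thick",t[b].min().round(1),t[b].max().round(1))
```

```bash
python3 to.py 0.6265 0.0384 0.104 -56.1
```

```text
689 0.10082855147277409 [628.5665602   35.42049494] ((628.754150390625, 35.14141845703125), (12.932327270507812, 31.763731002807617), 34.1568717956543)
266 283 183 225
-64 long -11.9 19.9 thick -7.6 7.2
-62 long -11.9 19.9 thick -7.4 6.9
-60 long -11.9 19.9 thick -7.1 6.7
-58 long -11.9 19.9 thick -6.8 6.5
-56 long -11.9 19.8 thick -6.5 6.5
-54 long -11.9 19.8 thick -6.4 6.7
-52 long -12.0 19.7 thick -6.6 7.1
-50 long -12.2 19.8 thick -6.8 7.4
-48 long -12.3 19.8 thick -7.0 7.7
shift [0.0004 0.0004 0.1162] turn 0.21 j [ 21.3  17.4  -8.1  -0.  -64.5  12.8] t 27.475
```

View pics/w3.png

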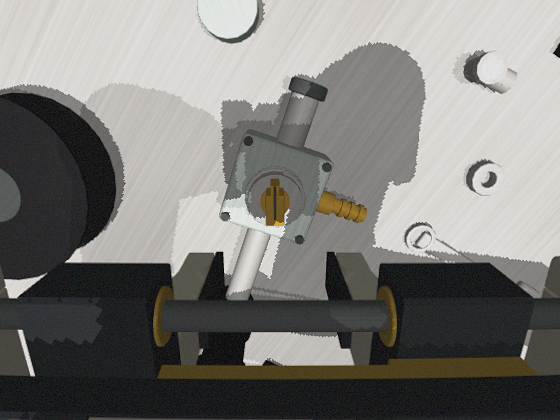

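The spindle stands at (275,203) with its nose toward the top of the picture, the nozzle runs to (365,213), and the open fingers straddle the axis. I'll refine the outlet direction, then descend and close gently.

Run:
```python
from h import *
for n in("w3","top1"):
    s=np.load(f"pics/{n}.npy",allow_pickle=True).item(); W=cloud(s,s.get("ob"))
    hsv=cv2.cvtColor(s["frame"],cv2.COLOR_RGB2HSV); d=W[...,:2]-[.6265,.0384]; r=np.hypot(d[...,0],d[...,1]); Z=W[...,2]
    m=(hsv[...,1]>110)&(hsv[...,0]>8)&(hsv[...,0]<32)&(Z>.024)&(Z<.045)&(r>.047)&(r<.1)
    p=d[m]; print(n,m.sum(),"tip r",r[m].max().round(4),"dir",np.degrees(np.arctan2(*np.median(p[r[m]>.07],axis=0)[::-1])).round(1), "line",cv2.fitLine((p*1000).astype(np.float32),cv2.DIST_HUBER,0,.01,.01).ravel().round(3))
    b=(abs(Z-.045)<.004)&(r<.075); print("block",cv2.minAreaRect((W[b][:,:2]*1000).astype(np.float32)))
```

```text
w3 799 tip r 0.0923 dir -163.0 line [  0.974   0.228 -65.258 -20.704]
block ((626.5036010742188, 38.49890899658203), (84.26112365722656, 84.57317352294922), 15.684796333312988)
top1 135 tip r 0.0922 dir -164.0 line [  0.963   0.269 -66.074 -18.479]
block ((625.970947265625, 38.72071075439453), (83.97453308105469, 83.5538101196289), 16.029518127441406)
```

Request:
drive_effector --segments '[0,0,0.02,0,0.05,0,0,0.06,0,0.05,0,0,0.09,0,0.05,0,0,0.105,0,0.05,0.0004,0,0.113,0,0.05,0.0004,0,0.1155,0,0.05,0.0004,0,0.1155,0,0.05]'

```text
clock: 28.35
tool_pos: [0.6277, 0.0385, 0.106]
orientation: [-179.9, -0.0, -56.1]
force: [-0.2, 0.2, -0.5]
opening: 0.0502
gripper_force: 0.0
```

```bash
python3 to.py 0.6265 0.0384 0.104 -56.1
```

```text
shift [-0.0006  0.0011  0.002 ] turn 0.02 j [ 21.3  23.4 -15.7   0.  -50.9  12.6] t 28.35
```

Request:
drive_effector --segments '[-0.0005,0.0006,0.0015,0,0.04,-0.0005,0.0006,0.0015,0,0.03]'

```text
clock: 28.6
tool_pos: [0.6265, 0.0385, 0.104]
orientation: [-180.0, -0.0, -56.1]
force: [0.2, -0.7, 0.6]
opening: 0.0351
gripper_force: 0.0
```

```bash
python3 to.py 0.6265 0.0384 0.104 -56.1
```

```text
shift [0.0001 0.     0.    ] turn 0.0 j [ 21.3  23.4 -15.9  -0.  -50.6  12.6] t 28.6
```

Request:
drive_effector --segments '[0,0,0,0,0.02,0,0,0,0,0.012,0,0,0,0,0.01,0,0,0,0,0.01,0,0,0,0,0.01]'

```text
clock: 29.22
tool_pos: [0.6267, 0.0386, 0.1038]
orientation: [-180.0, -0.0, -56.1]
force: [0.8, -0.4, 0.7]
opening: 0.0137
gripper_force: 30.0
```

Gripped across the flats at 13.7 mm. Turning clockwise 108.3° (positive tool turn).

Request:
drive_effector --segments '[0,0,0,8,0.01,0,0,0,16,0.01,0,0,0,24,0.01,0,0,0,32,0.01,0,0,0,40,0.01,0,0,0,48,0.01,0,0,0,56,0.01,0,0,0,60,0.01]'

```text
clock: 30.22
tool_pos: [0.6259, 0.0385, 0.1037]
orientation: [180.0, -0.0, -116.3]
force: [-1.7, 0.5, 3.7]
opening: 0.0137
gripper_force: 30.0
```

Request:
drive_effector --segments '[0,0,0,8,0.01,0,0,0,16,0.01,0,0,0,24,0.01,0,0,0,32,0.01,0,0,0,40,0.01,0,0,0,46,0.01,0,0,0,48.3,0.01,0,0,0,48.3,0.01]'

```text
clock: 31.22
tool_pos: [0.6255, 0.039, 0.1037]
orientation: [179.9, -0.1, -164.4]
force: [-5.3, 3.8, 4.4]
opening: 0.0134
gripper_force: 30.0
```

```bash
python3 to.py 0.6265 0.0384 0.104 -164.4
```

```text
shift [-0.0008 -0.0009 -0.0003] turn -0.04 j [ 21.4  23.4 -16.   -0.1 -50.7 -95.7] t 31.225
```

Releasing, rising, and checking with the wrist camera.

Request:
drive_effector --segments '[0,0,0,0,0.02,0,0,0,0,0.04,0,0,0,0,0.05,0,0,0,0,0.05,0,0,-0.02,0,0.05,0,0,-0.06,0,0.05,0,0,-0.1,0,0.05,0,0,-0.12,0,0.05]'

```text
clock: 32.22
tool_pos: [0.6272, 0.0385, 0.2263]
orientation: [-180.0, 0.2, -164.4]
force: [0.5, 0.6, -1.2]
opening: 0.0498
gripper_force: 0.0
```

Request:
drive_effector --segments '[0,0,0,0,0.05,0,0,0,0,0.05]'

```text
clock: 32.48
tool_pos: [0.6259, 0.0384, 0.2228]
orientation: [180.0, -0.1, -164.4]
force: [-0.3, -1.0, -0.3]
opening: 0.05
gripper_force: 0.0
```

Run:
```python
from wr import *
o,s,W=wrist("w4")
Z=W[...,2]; m=(np.hypot(W[...,0]-.6265,W[...,1]-.0385)<.03)&(Z>.092)&(Z<.108)
Q=W[m][:,:2]*1000; print(m.sum(),Q.mean(0),cv2.minAreaRect(Q.astype(np.float32)))
r=np.hypot(*(Q-[626.5,38.4]).T); n=np.median(Q[r>16],axis=0)-[626.5,38.4]; print("nose",np.degrees(np.arctan2(n[1],n[0])))
b=(abs(Z-.045)<.004)&(np.hypot(W[...,0]-.6265,W[...,1]-.0384)<.075); print("block",cv2.minAreaRect((W[b][:,:2]*1000).astype(np.float32)))
s=ctrl.snapshot("scene"); W=cloud(s); Z=W[...,2]
m=(np.hypot(W[...,0]-.441,W[...,1]-.288)<.05)&(Z>.06)&(Z<.08); print("cap",np.median(W[m],axis=0)); cv2.imwrite("pics/s2.png",s["frame"][:,:,::-1])
```

```text
685 [623.24286631  37.42144084] ((622.9755249023438, 37.330413818359375), (32.02470779418945, 13.048551559448242), 15.628170013427734)
nose -164.14130984564216
block ((625.94580078125, 38.138084411621094), (82.73787689208984, 84.1233139038086), 15.817790031433105)
cap [0.4465992  0.2867852  0.06555643]
```

View pics/w4.png

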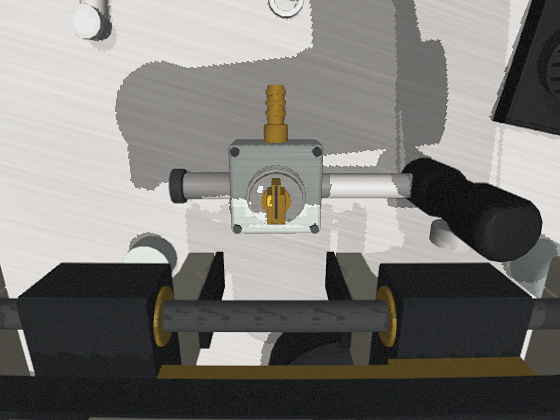

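View pics/s2.png

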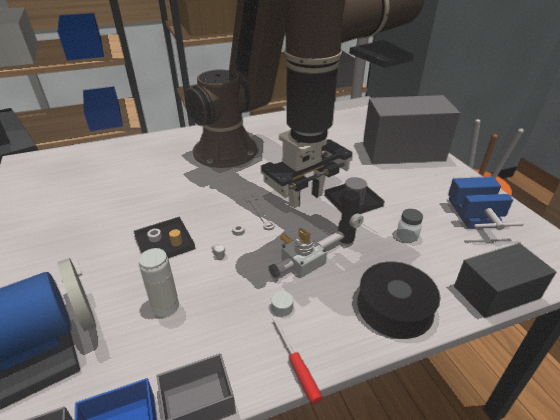

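In the wrist view the nose (276,185) is in line with the nozzle (276,110), within about 0.3°. In the scene view the cap stands in the tray at (355,190) and the bystanders are where they started. Handing in.

```bash
python3 -c "
from plant import ctrl;print(ctrl.close_job())"
```

```text
the job is handed in; nothing more can be done
None
```

I unscrewed the cap and stood it upright, open end down, in the empty tray, then turned the spindle's nose to within about 0.3° of the outlet by camera; the job was handed in at about 32.5 s, but the hand-in returned no verdict.

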